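# Nudge a plug gauge home on the hooded cradle's hidden end stop

### The job

The plug gauge resting in the V rests of the measuring cradle is not yet home on the end stop under the hood. Pick up the screwdriver and, with the butt of its handle against the gauge's outer end, gently nudge the gauge in little by little until it sits fully home, pressed solidly against the hidden stop but never rammed into it; do not touch the gauge with the gripper. Then lay the screwdriver back down on the bench, leaving the gauge home and the other things where they are.

Things in the scene. Friction and masses are not known exactly. Their poses are not given: they have to be found in the camera images.
- cradle: Measuring cradle, fixed to the bench: dark base plate 150 x 90 x 12 mm with two steel V rests, a bridge and a grey hood. Origin: centre of the plate's underside. Its +x points along the gauge into the hood (the way to push), z up; the gauge's axis is at y = 0, z = 52 mm. Bridge at x = -40 mm, 74 mm wide, 104 mm high; hood x = -30 to 70 mm, 62 mm wide, 89 mm high, front window for the gauge.
- rest_front (a point): Point on the gauge's axis in the outer face of the outer V rest (46 mm wide, top at z = 51 mm; cradle x = -61 mm). Only the base plate reaches farther out, 14 mm. The gauge has to go in by some 8 to 43 mm from its start; where it ends differs each time and cannot be seen. When home its outer end is still 2 mm or more outside this face.
- gauge: The plug gauge to be seated: steel bar with stepped ends, 84 mm long, taken as a 15 mm diameter cylinder, lying in the V rests, 60 to 110 g. Origin: underside of its middle (7.5 mm below its axis); its +y points along the bar into the hood, z up. A spring plunger in the bridge presses it down, so that it slides only under a push of about 1.5 to 6 N, and stays where it is left.
- gauge_tail (a point): Middle of the gauge's outer end face (the end to push on), on its axis, 42 mm from its middle.
- end_stop: Mount of the end stop on the hood's rear wall, with a knurled knob (26 mm diameter) behind. Origin on the gauge's axis, outer rear face. It does not tell how deep the stop is set. The stop's tip yields 2 mm under about 1 N, then is solid. Home: the gauge goes no further though the push has risen 7 N above the drag. A push of over 16 N would spoil the setting.
- screwdriver: Screwdriver with plastic handle, lying on the bench, 136 mm long, 45 g. Origin: under the middle of its length; +y runs along it from blade to butt of the handle, z up. Handle from y = -12 to 68 mm, 18 mm (grip) to 24 mm wide, 21 mm high (axis 10.5 mm above the bench); blade 4 mm thick, y = -61 to -11 mm. Grip across the handle at about y = 5 to 25 mm, where it balances.
- handle_end (a point): Middle of the rounded butt of the screwdriver's handle, on its axis, 68 mm from the origin.
- vial: Bystander: screw-cap sample vial, 26 mm diameter, 52 mm tall, origin at the centre of its underside. Leave alone.
- bush: Bystander: small turned flanged bush, 28 mm diameter, 20 mm tall, origin at the centre of its underside. Leave alone.
- loupe: Bystander: folding loupe, 34 x 44 mm, 21 mm tall, origin at the centre of its underside. Leave alone.
Not all that is in view belongs to the job. Several things have the shape of the gauge; the one meant has the colours described above.

How it is judged:
On the way, in this order (a step that is already met when the one before it is completed fails the run):
1. the screwdriver is held up off the bench by the gripper (height (world z) of screwdriver above 0.025 m and contact force between the fingers and screwdriver above 1 N), for 0.2 s.
2. the butt of the screwdriver's handle presses the gauge solidly against the hidden end stop (over 4 N on the stop) (contact force between gauge and end_stop above 4 N and contact force between screwdriver and gauge above 4 N and distance between handle_end and gauge_tail below 0.02 m), for 0.2 s.
At the end, for the whole second after the job is handed in: The gauge lies still in both V rests (within 3 mm and 0.05 rad of their axis) and keeps the hidden stop's spring tip pressed in (over 0.7 N, under 2 mm from solid); the screwdriver lies flat and still on the bench, released, clear of gauge and cradle (contact force between gauge and end_stop above 0.7 N and linear speed of gauge below 0.01 m/s and angle between the y axis of gauge and the x axis of cradle, either way round below 0.05 rad and z of gauge in the frame of cradle between 0.041 and 0.048 m and y of gauge in the frame of cradle between -0.003 and 0.003 m and height (world z) of screwdriver below 0.015 m and angle between screwdriver's own y axis and vertical above 1.35 rad and linear speed of screwdriver below 0.02 m/s and contact force between screwdriver and gauge below 0.1 N and contact force between screwdriver and cradle below 0.1 N and contact force between the fingers and screwdriver below 0.1 N); the robot touches nothing.
It fails at once if the screwdriver pushes the gauge with over 16 N, which would spoil the setting of the stop (contact force between screwdriver and gauge above 16 N).
It fails at once if the gauge is knocked instead of nudged (faster than 0.15 m/s) (linear speed of gauge above 0.15 m/s).
It fails at once if the gripper or arm touches the gauge (contact force between any of the fingers, the arm and gauge above 0.5 N).
It fails at once if a bystander (vial, bush or loupe) is shifted by more than 15 mm (distance of any of vial, bush, loupe from where it was at the start of the episode above 0.015 m).
It also fails if it takes over 67 s, if anything falls off the work surface, if the arm or the gripper's body presses on something with over 40 N, if the wrist force passes 120 N, or if a joint passes its speed limit or range.

### The arm

A 7-joint arm with a two-finger parallel gripper is mounted at the origin on a cart in front of the work surface, level with it; the furniture and walls round the work are solid. World frame = base frame: x ahead of the robot, y to its left, z up, the work surface at z = 0. Lengths are in m, angles in rad, forces in N, time in s.
With the tool pointing down it reaches from about 0.4 to 0.925 m from the base axis. Payload 4.1 kg.
Tool frame: the origin (TCP) lies midway between the tips of the shut fingers; the grasp point (between the pads) lies 19 mm behind it; z points along the fingers, y is the line along which they close (so a half turn about z gives the same grasp; the last joint's range is limited). The gripper opens to 85 mm and grips with 20 to 120 N. Pads are 22 mm wide; open, the fingers measure 114 mm over their backs; the gripper's body (76 mm by 85 mm) begins 54 mm behind the grasp point. The pads swing forward as they close: fully open they stand 13 mm farther back than shut.
Start: joints at [1.099, 0.398, 0.045, 1.537, -0.019, 1.207, -0.051], TCP at [0.237, -0.605, 0.231] pointing down, gripper open.
Joint ranges: [-2.82, 2.82], [-0.49, 2.23], [-1.37, 1.46], [0, 2.46], [-1.36, 4.5], [0.23, 2], [-2.94, 2.94]. Speed limits (rad/s): [2.57, 2.57, 3.14, 3.14, 3.14, 3.14, 3.14].

### API

Orientations are given as a rotation vector (axis times angle).
In Python, from workcell import get_obs, capture, get_calibration, order gives the robot as it stands. The module is installed in compiled form; this text tells all that it offers.
- The arm moves only by the tool play_rows, never from a script. Its argument "increments" is a list that holds one entry, the list of rows, each a list of 6 numbers: the shift along the tool's x, y, z in mm, then the turn, a rotation vector about the tool's x, y, z in rad. A call has exactly 8 rows; each row is the pose to reach, as a shift and turn from the pose commanded when the call began, along the tool's axes at that moment; what a row does not reach only later rows make up. A row lasts 1/10 s, in which the tool goes at most 50 mm and 8.59 degrees, less where a joint would pass 70% of its speed; a pose out of reach is approached as far as the arm can. A call with a gripper value outside its range is refused whole. "jaw" is the finger opening in mm, from 0 to 85.4, set as the call begins (left out, the last holds). The fingers move at their own pace and stop on an object; the grip force is fixed at half the most. Time passes only in rows, so rows that repeat a pose let the fingers close, or fill a call up. It gives the time, the measured TCP pose, the force, the opening and the grip force at its end, in the units of the state.
- get_obs(): the state, without advancing time (a new reading comes with each control period).
- capture(name): name is "scene" or "top"; returns (picture, depth): 480x640x3 uint8, blue, green, red; 480x640 float32, m along the optical axis (not along the pixel's ray), 0 where there is no reading.
- get_calibration(name): a dict with "camera_matrix" (3x3 intrinsics, pixels), "k1" (the pictures are not rectified: a ray, as slopes to the right and down, at radius r is drawn at 1 + k1 r^2 times it, then the intrinsics apply), "rvec" (rotation vector, rad) and "tvec" (3), from world to camera coordinates, as OpenCV has them. Camera axes: x right, y down, z forward; pixel columns grow to the right and rows downward; lengths in m; the calibration is good to about 2 mm. A picture is of the moment at which its call begins. get_calibration takes no time and is no camera call.
- order.hand_in(): hands the job in; it is judged then, once.
The state is a dict: "time_s": time; "qpos": joint angles; "joint_velocities": joint speeds; "effort": joint torques, N m; "position": TCP position; "eef_rot": TCP orientation; "force": force on the tool from outside, world axes, zero at the start; "moment": the same for the moment, N m; "gripper_width": finger opening in m; "finger_force": force on a finger pad.
Only numpy, scipy, OpenCV 4.12 (cv2) and the standard library are available. Lean on these libraries where they do the work, as an engineer would, in place of code of your own. Each camera call takes 0.05 s, during which the arm holds its last target. There are 200 camera calls.

## Working session

There is one attempt and no reset: what is moved stays moved. The work goes in short steps, Python scripts to look and compute and a tool call to move; the robot and the scene stay as the last step left them, time stands still between calls to the robot, and variables do not carry over. Pictures are saved under pics/ and viewed, at most 12 in all, crops included, and the job is handed in when it is done.

Besides the shell and the picture viewer there is one more tool, called by a JSON object that holds its "op" and its "data". play_rows: Moves the arm, as the interface text tells. Its arguments: {"type":"object","properties":{"increments":{"type":"array"},"jaw":{"type":"number"}},"required":["increments"]}

```bash
mkdir -p pics
cat > h.py <<'E'
import numpy as np, cv2
from workcell import get_obs, capture, get_calibration, order
def cam(n):
    c=get_calibration(n);R=cv2.Rodrigues(np.array(c["rvec"],float))[0];t=np.array(c["tvec"],float).ravel()
    return np.array(c["camera_matrix"],float),c["k1"],R,t
def ray(n,px):
    K,k1,R,t=cam(n);px=np.atleast_2d(np.array(px,float))
    s=cv2.undistortPoints(px[:,None],K,np.array([k1,0,0,0.]))[:,0]
    d=np.c_[s,np.ones(len(s))]
    return -R.T@t,d@R,s
def plane(n,px,z):
    o,d,_=ray(n,px);return o+d*((z-o[2])/d[:,2])[:,None]
def depthpts(n,px,dep):
    o,d,_=ray(n,px);px=np.atleast_2d(px).astype(int)
    return o+d*dep[px[:,1],px[:,0]][:,None]
def proj(n,P):
    K,k1,R,t=cam(n);P=np.atleast_2d(P).astype(float)
    return cv2.projectPoints(P,cv2.Rodrigues(R)[0],t,K,np.array([k1,0,0,0.]))[0][:,0]
E
python3 - <<'E'
from h import *
for n in("scene","top"):
    p,d=capture(n);cv2.imwrite(f"pics/{n}0.png",p);np.save(f"{n}0.npy",d)
    K,k,R,t=cam(n);print(n,K[0,0],k,-R.T@t,R[2])
o=get_obs();print({k:np.round(v,3) for k,v in o.items()})
E
```

```text
scene 506.6620092003391 -0.02593007420057271 [0.05032342 0.59640453 0.54256732] [ 0.59035179 -0.6157455  -0.52186421]
top 543.1679335330458 -0.08583355475711785 [0.43373969 0.00847165 1.02352007] [ 0.159772   -0.01006466 -0.98710263]
{'time_s': np.float64(0.1), 'qpos': array([ 1.099,  0.399,  0.045,  1.538, -0.019,  1.207, -0.051]), 'joint_velocities': array([-0.001, -0.001, -0.002, -0.004,  0.   ,  0.001,  0.   ]), 'effort': array([ 3.0000e-03, -4.7626e+01,  1.3700e+00, -2.5495e+01,  1.2000e-02,
        5.0000e-03, -0.0000e+00]), 'position': array([ 0.237, -0.605,  0.23 ]), 'eef_rot': array([-3.085e+00, -5.820e-01,  1.000e-03]), 'force': array([-0.344,  0.267, -0.163]), 'moment': array([ 0.022, -0.022, -0.019]), 'finger_force': np.float64(0.0), 'gripper_width': np.float64(0.085)}
```

View pics/scene0.png

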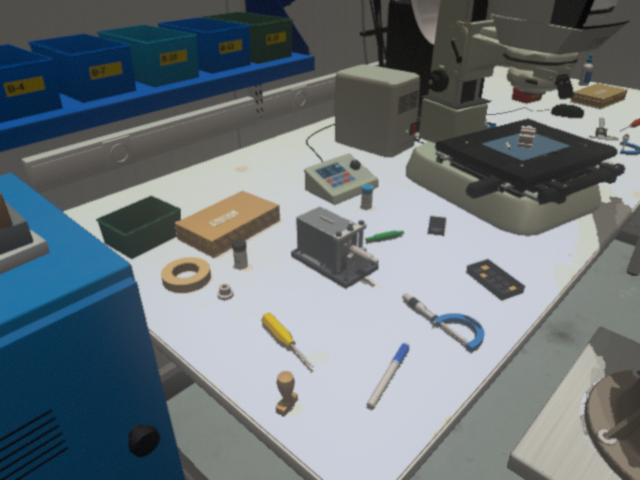

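View pics/top0.png

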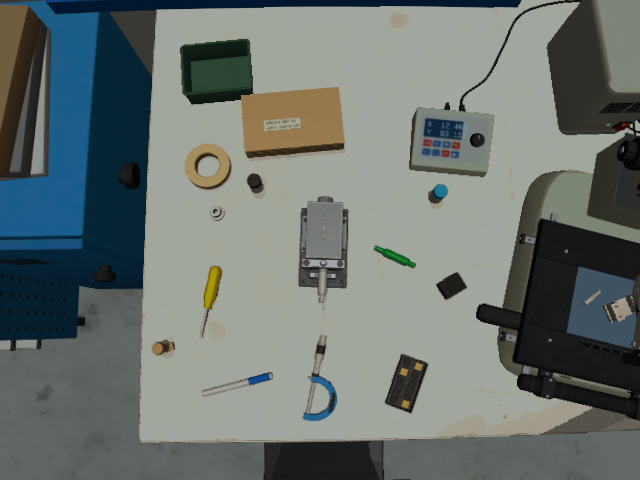

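The top view shows the yellow screwdriver with its butt at (213,268) and blade tip at (203,335). The cradle is at (323,245), and the steel gauge's tail is near (322,300).

Things it could be confused with:
- **Gauge:** the green pin (395,257), micrometer barrel (320,345) and marker (237,384). I choose the steel bar in the cradle.
- **Screwdriver:** the marker (237,384). I choose the yellow one with a blade.

Run:
```python
from h import *
p=cv2.imread("pics/top0.png");d=np.load("top0.npy")
hsv=cv2.cvtColor(p,cv2.COLOR_BGR2HSV)
m=cv2.inRange(hsv,(20,120,80),(35,255,255));n,l,s,c=cv2.connectedComponentsWithStats(m)
for i in range(1,n):
    if s[i,4]>60: print(s[i],c[i])
i=[i for i in range(1,n) if s[i,4]>200 and s[i,0]<240][0]
ys,xs=np.where(l==i);P=plane("top",np.c_[xs,ys],0.0105)[:,:2]
mu=P.mean(0);w,V=np.linalg.eigh(np.cov(P.T));a=V[:,1]*np.sign(V[0,1]);q=(P-mu)@a
print("drv mean",mu,"axis",a,np.degrees(np.arctan2(a[1],a[0])),"range",q.min(),q.max(),"butt",mu+a*q.max())
print("depth z",np.median(depthpts("top",np.c_[xs,ys],d)[:,2]))
# scene view check
ps=cv2.imread("pics/scene0.png")
m2=cv2.inRange(cv2.cvtColor(ps,cv2.COLOR_BGR2HSV),(20,120,80),(35,255,255));m2[:250]=0;m2[:,:230]=0;m2[:,340:]=0
ys,xs=np.where(m2>0);P=plane("scene",np.c_[xs,ys],0.0105)[:,:2];w,V=np.linalg.eigh(np.cov(P.T));a=V[:,1]*np.sign(V[0,1]);q=(P-P.mean(0))@a
print("scene",P.mean(0),a,q.min(),q.max(),"butt",P.mean(0)+a*q.max())
# height map over cradle
yy,xx=np.mgrid[190:312,290:360];X=depthpts("top",np.c_[xx.ravel(),yy.ravel()],d)
for lo,hi,nm in((.083,.095,"hood"),(.097,.11,"bridge"),(.007,.02,"plate"),(.05,.064,"gauge?")):
    k=(X[:,2]>lo)&(X[:,2]<hi);Y=X[k]
    r=cv2.minAreaRect(Y[:,:2].astype(np.float32));print(nm,k.sum(),np.median(Y[:,2]),r,Y[:,:2].min(0),Y[:,:2].max(0))
k=(X[:,2]>.045)&(X[:,2]<.07)&(yy.ravel()>268)
for row in range(266,306,3):
    kk=k&(yy.ravel()==row);
    if kk.any(): print(row,xx.ravel()[kk].min(),xx.ravel()[kk].max(),X[kk].mean(0).round(4))
cv2.imwrite("pics/crop.png",cv2.resize(np.hstack([p[190:350,190:260],p[190:350,290:360]]),None,fx=3.7,fy=3.7,interpolation=cv2.INTER_CUBIC))
```

```text
[204 266  17  43 461] [211.42950108 286.11713666]
drv mean [0.51224359 0.20764431] axis [ 0.97937277 -0.20206182] -11.657554539410443 range -0.04138656714188618 0.03884960249360724 butt [0.55029183 0.19979429]
depth z 0.019506508610450224
scene [0.51388351 0.20617447] [ 0.97199418 -0.23500491] -0.039658541553124475 0.041371357115493675 butt [0.55409623 0.196452  ]
hood 2036 0.08538314500574112 ((0.5949190855026245, -0.0013950206339359283), (0.0728270560503006, 0.11744336038827896), 87.35565185546875) [ 0.5348111 -0.0360218] [0.6534732  0.03754206]
bridge 29 0.10302575318617835 ((0.5427663922309875, 0.0011378861963748932), (0.06512326002120972, 0.008851206861436367), 87.28669738769531) [ 0.5369593  -0.03151494] [0.54716327 0.03364584]
plate 1287 0.013307330528514294 ((0.5995489358901978, -0.005323149263858795), (0.18731532990932465, 0.11707405000925064), 1.761185646057129) [ 0.50696286 -0.06545552] [0.69136338 0.05606464]
gauge? 367 0.05765752259551049 ((0.5734620094299316, 0.005772486329078674), (0.19098857045173645, 0.051641255617141724), 0.45601940155029297) [ 0.47801042 -0.02041377] [0.66899841 0.03133418]
269 318 338 [ 0.5367 -0.0019  0.0562]
272 318 326 [0.5312 0.001  0.0577]
275 310 334 [0.5261 0.0011 0.0545]
278 318 326 [0.5204 0.0012 0.0586]
281 318 325 [0.5151 0.0022 0.0583]
284 318 325 [0.5097 0.0023 0.0591]
287 318 325 [0.5043 0.0023 0.0588]
290 318 325 [0.4989 0.0024 0.0601]
293 318 325 [0.4938 0.0025 0.0582]
296 319 323 [0.4886 0.0034 0.0551]
299 319 323 [0.4833 0.0035 0.0552]
302 320 323 [0.4781 0.0027 0.0537]
```

View pics/crop.png

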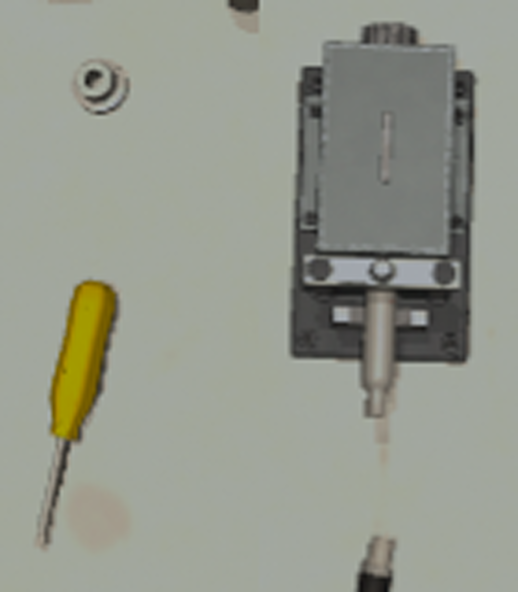

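```bash
cat >> h.py <<'E'
from scipy.spatial.transform import Rotation as Ro
def inc(pos,yaw,tilt_fix=True,cmd=None):
    """increments from measured pose (or cmd=(pos,R)) to target pos, tool down, tool x at yaw deg"""
    o=get_obs();p=np.array(o["position"]);R=Ro.from_rotvec(o["eef_rot"])
    T=Ro.from_euler("z",yaw,degrees=True)*Ro.from_rotvec([np.pi,0,0])
    return (R.inv().apply(np.array(pos)-p)*1000).round(1),(R.inv()*T).as_rotvec().round(3)
def st():
    o=get_obs();R=Ro.from_rotvec(o["eef_rot"]).as_matrix()
    print("t",o["time_s"],"p",np.round(o["position"],4),"yaw",np.degrees(np.arctan2(R[1,0],R[0,0])).round(2),"z",R[:,2].round(3),"F",np.round(o["force"],2),"w",round(float(o["gripper_width"]),4),"ff",o["finger_force"])
E
python3 - <<'E'
from h import *
for n in("top","scene"):
    d=np.load(n+"0.npy");yy,xx=np.mgrid[0:480:2,0:640:2];px=np.c_[xx.ravel(),yy.ravel()];X=depthpts(n,px,d);X=X[d[px[:,1],px[:,0]]>0]
    print(n)
    for x0 in np.arange(.15,.7,.1):
        print(round(x0,2),[ (round(float(X[k][:,2].max()),2) if (k:=(X[:,0]>x0)&(X[:,0]<x0+.1)&(X[:,1]>y0)&(X[:,1]<y0+.1)).any() else None) for y0 in np.arange(.2,-.75,-.1)])
st();print(inc([.5,.21,.2],-12.5))
E
```

```text
top
0.15 [0.0, 0.01, 0.01, 0.01, 0.01, 0.01, 0.0, 0.0, 0.01, None]
0.25 [0.02, 0.02, 0.02, 0.02, 0.02, 0.01, 0.13, 0.14, 0.14, None]
0.35 [0.06, 0.01, 0.02, 0.02, 0.02, 0.12, 0.14, 0.31, 0.16, None]
0.45 [0.02, 0.02, 0.11, 0.11, 0.01, 0.12, 0.14, 0.29, 0.16, None]
0.55 [0.02, 0.02, 0.09, 0.09, 0.02, 0.01, 0.14, 0.3, 0.21, None]
0.65 [0.02, 0.06, 0.09, 0.09, 0.04, 0.06, 0.06, 0.25, 0.21, None]
scene
0.15 [0.0, 0.0, 0.0, 0.0, 0.0, 0.0, 0.0, 0.0, 0.0, 0.0]
0.25 [0.01, 0.02, 0.02, 0.02, 0.02, 0.0, 0.44, 0.4, 0.43, 0.14]
0.35 [0.06, 0.01, 0.02, 0.01, 0.02, 0.11, 0.44, 0.44, 0.43, 0.14]
0.45 [0.02, 0.02, 0.1, 0.1, 0.01, 0.11, 0.44, 0.43, 0.16, 0.14]
0.55 [0.02, 0.02, 0.09, 0.09, 0.02, 0.0, 0.14, 0.43, 0.41, 0.22]
0.65 [0.02, 0.05, 0.09, 0.08, 0.03, 0.05, 0.06, 0.37, 0.41, None]
t 0.1 p [ 0.2366 -0.6048  0.2303] yaw 21.37 z [-0.001  0.002 -1.   ] F [-0.34  0.27 -0.16] w 0.0849 ff 0.0
(array([ 542.2, -662.7,   31.5]), array([-0.002,  0.001,  0.591]))
```

{"op": "play_rows", "data": {"increments": [[[8, -47, 0, 0, 0, 0], [16, -93, 0, 0, 0, 0], [24, -140, 0, 0, 0, 0], [33, -186, 0, 0, 0, 0], [76, -207, 0, 0, 0, 0], [119, -228, 0, 0, 0, 0], [162, -248, 0, 0, 0, 0], [205, -269, 0, 0, 0, 0]]]}}

```text
time_s: 0.9
position: [0.3304, -0.2786, 0.2313]
eef_rot: [3.087, 0.581, 0.0]
force: [0.8, -0.9, 1.0]
gripper_width: 0.0856
finger_force: 0.0
```

```bash
python3 -c "
from h import *
st();print(inc([.4,-.08,.2],-12.5));print(inc([.499,.21,.15],-12.5))"
```

```text
t 0.9 p [ 0.3304 -0.2786  0.2313] yaw 21.33 z [ 0.    -0.001 -1.   ] F [ 0.79 -0.85  0.97] w 0.0856 ff 0.0
(array([ 137.1, -159.7,   31.2]), array([ 0.001, -0.   ,  0.59 ]))
(array([ 334.8, -393.8,   81.1]), array([ 0.001, -0.   ,  0.59 ]))
```

{"op": "play_rows", "data": {"increments": [[[28, -33, 0, 0, 0, 0.07], [58, -68, 0, 0, 0, 0.14], [89, -105, 0, 0, 0, 0.21], [120, -142, 0, 0, 0, 0.28], [151, -178, 0, 0, 0, 0.35], [182, -214, 0, 0, 0, 0.43], [213, -250, 0, 0, 0, 0.51], [244, -286, 0, 0, 0, 0.59]]]}}

```text
time_s: 1.7
position: [0.4528, 0.0766, 0.2312]
eef_rot: [3.122, -0.346, 0.001]
force: [2.1, -0.6, -0.7]
gripper_width: 0.085
finger_force: 0.0
```

```bash
python3 -c "
from h import *
st();print(inc([.500,.2098,.10],-12.5))"
```

```text
t 1.7 p [0.4528 0.0766 0.2312] yaw -12.65 z [ 0.    -0.001 -1.   ] F [ 2.09 -0.56 -0.73] w 0.085 ff 0.0
(array([  16.8, -140.4,  131.1]), array([ 0.001, -0.   , -0.003]))
```

{"op": "play_rows", "data": {"increments": [[[4, -35, 30, 0, 0, 0], [9, -75, 60, 0, 0, 0], [14, -110, 90, 0, 0, 0], [17, -140, 120, 0, 0, 0], [17, -140, 150, 0, 0, 0], [17, -140, 180, 0, 0, 0], [17, -140, 205, 0, 0, 0], [17, -140, 215, 0, 0, 0]]]}}

```text
time_s: 2.5
position: [0.4975, 0.207, 0.0135]
eef_rot: [3.121, -0.34, -0.007]
force: [-0.6, -0.7, -0.6]
gripper_width: 0.0856
finger_force: 0.0
```

Run:
```python
from h import *
st();p,d=capture("top");cv2.imwrite("pics/t1.png",cv2.resize(p[230:360,150:290],None,fx=4,fy=4))
print(inc([.5,.2098,.003],-12.5))
```

```text
t 2.5 p [0.4975 0.207  0.0135] yaw -12.42 z [-0.005 -0.002 -1.   ] F [-0.61 -0.66 -0.6 ] w 0.0856 ff 0.0
(array([ 1.9, -3.3, 10.3]), array([0.003, 0.005, 0.001]))
```

View pics/t1.png

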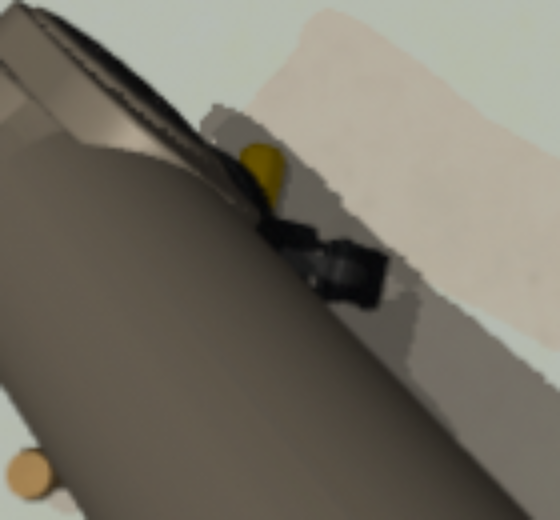

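{"op": "play_rows", "data": {"increments": [[[1, -2, 5, 0.003, 0.005, 0], [2, -3, 10, 0.003, 0.005, 0], [2, -3, 10, 0.003, 0.005, 0], [2, -3, 10, 0.003, 0.005, 0], [2, -3, 10, 0.003, 0.005, 0], [2, -3, 10, 0.003, 0.005, 0], [2, -3, 10, 0.003, 0.005, 0], [2, -3, 10, 0.003, 0.005, 0]]]}}

```text
time_s: 3.35
position: [0.5022, 0.2105, 0.0064]
eef_rot: [-3.121, 0.34, -0.009]
force: [-0.3, -0.9, 0.5]
gripper_width: 0.0859
finger_force: 0.0
```

{"op": "play_rows", "data": {"increments": [[[0, 0, 0, 0, 0, 0], [0, 0, 0, 0, 0, 0], [0, 0, 0, 0, 0, 0], [0, 0, 0, 0, 0, 0], [0, 0, 0, 0, 0, 0], [0, 0, 0, 0, 0, 0], [0, 0, 0, 0, 0, 0], [0, 0, 0, 0, 0, 0]]], "jaw": 5}}

```text
time_s: 4.15
position: [0.5022, 0.2107, 0.0065]
eef_rot: [-3.121, 0.34, -0.009]
force: [-1.4, -0.7, 4.3]
gripper_width: 0.0191
finger_force: 58.9
```

```bash
python3 -c "
from h import *
st();print(inc([.5,.2098,.11],-2.7))"
```

```text
t 4.15 p [0.5022 0.2107 0.0065] yaw -12.44 z [ 0.006  0.002 -1.   ] F [-1.36 -0.73  4.31] w 0.0191 ff 58.907988094724715
(array([  -1.4,    1. , -103.5]), array([-0.003, -0.006, -0.17 ]))
```

{"op": "play_rows", "data": {"increments": [[[0, 0, -10, 0, 0, 0], [0, 0, -30, 0, 0, 0], [0, 0, -60, 0, 0, 0], [0, 0, -90, -0.003, -0.006, 0], [0, 0, -100, -0.003, -0.006, -0.05], [0, 0, -100, -0.003, -0.006, -0.1], [0, 0, -100, -0.003, -0.006, -0.15], [0, 0, -100, -0.003, -0.006, -0.17]]]}}

```text
time_s: 4.95
position: [0.5016, 0.2103, 0.1066]
eef_rot: [3.14, -0.073, -0.001]
force: [-1.1, 0.7, -1.0]
gripper_width: 0.0193
finger_force: 58.9
```

```bash
python3 -c "
from h import *
st();print(inc([.40,.007,.1065],-2.7))"
```

```text
t 4.95 p [0.5016 0.2103 0.1066] yaw -2.65 z [-0. -0. -1.] F [-1.06  0.67 -0.97] w 0.0193 ff 58.92396703362465
(array([-9.210e+01,  2.077e+02,  2.000e-01]), array([0.   , 0.   , 0.001]))
```

{"op": "play_rows", "data": {"increments": [[[-35, 15, 0, 0, 0, 0], [-70, 40, 0, 0, 0, 0], [-92, 75, 0, 0, 0, 0], [-92, 115, 0, 0, 0, 0], [-92, 155, 0, 0, 0, 0], [-92, 190, 0, 0, 0, 0], [-92, 208, 0, 0, 0, 0], [-92, 208, 0, 0, 0, 0]]]}}

```text
time_s: 5.75
position: [0.3993, 0.0041, 0.1063]
eef_rot: [3.139, -0.083, -0.002]
force: [-0.5, 1.0, -0.9]
gripper_width: 0.0194
finger_force: 59.0
```

Run:
```python
from h import *
st()
for n in("scene","top"):
    p,d=capture(n);cv2.imwrite(f"pics/{n}2.png",p);np.save(n+"2.npy",d)
    if n=="scene": a=cv2.resize(p[200:340,290:470],(720,560),interpolation=cv2.INTER_CUBIC);cv2.imwrite("pics/s2c.png",a)
o=np.array(get_obs()["position"]);ax=np.array([np.cos(np.radians(-2.65)),np.sin(np.radians(-2.65)),0])
print("pred butt scene/top px",proj("scene",o+ax*.053+[0,0,.004]),proj("top",o+ax*.053+[0,0,.004]))
```

```text
t 5.75 p [0.3993 0.0041 0.1063] yaw -3.04 z [-0.001 -0.002 -1.   ] F [-0.5   1.01 -0.89] w 0.0194 ff 58.97425141185522
pred butt scene/top px [[390.00207053 238.4340731 ]] [[320.63053589 315.5707775 ]]
```

View pics/s2c.png

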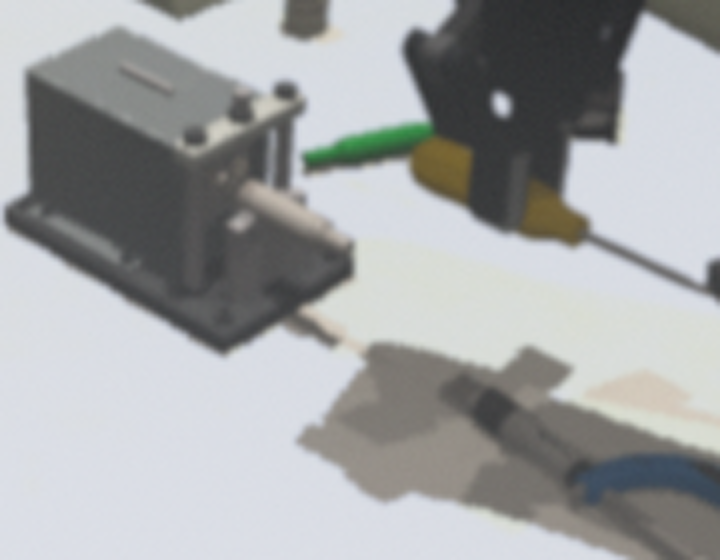

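View pics/top2.png

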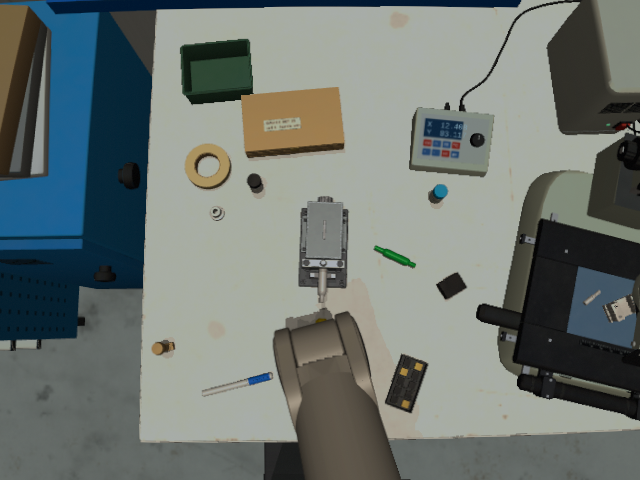

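The scene crop shows the driver level in the jaws, butt at about (394,240) and neck at (436,257). The gauge tail is at about (377,261). The top view shows the butt near (322,314), in line with the gauge tail at (322,300).

Run:
```python
from h import *
o=np.array([.3993,.0041,.1063]);ps=np.radians(-3.04);ax=np.array([np.cos(ps),np.sin(ps),0])
print("neck pred",proj("scene",o-ax*.027+[0,0,.004]),"blade end",proj("scene",o-ax*.07+[0,0,.004]))
p=cv2.imread("pics/scene2.png");h=cv2.cvtColor(p,cv2.COLOR_BGR2HSV)
m=cv2.inRange(h,(15,110,50),(35,255,255));m[:225]=0;m[270:]=0;m[:,:385]=0;m[:,445:]=0
ys,xs=np.where(m>0);print("yellow x",xs.min(),xs.max())
for x in range(xs.min(),xs.max()+1,4):
    yy=ys[xs==x]
    if len(yy): print(x,yy.min(),yy.max(),end="; ")
# predicted centreline row
print()
for s in np.arange(-.027,.054,.01): print(proj("scene",o+ax*s+[0,0,.004])[0].round(1),end=" ")
print()
g=plane("scene",[[377.5,260.7]],.052);print("tail scene",g, "top",plane("top",[[322,300],[321.5,302]],.054))
# butt in top: yellow px
t=cv2.imread("pics/top2.png");ht=cv2.cvtColor(t,cv2.COLOR_BGR2HSV)
mt=cv2.inRange(ht,(18,110,40),(35,255,255));mt[:300]=0;mt[340:]=0;mt[:,:290]=0;mt[:,350:]=0
ys,xs=np.where(mt>0)
for r in np.unique(ys): print(r,xs[ys==r].min(),xs[ys==r].max(),end="; ")
print("gauge px")
g=cv2.cvtColor(t,cv2.COLOR_BGR2GRAY)
for r in range(274,306,2): print(r,g[r,310:336])
print(plane("top",[[321.5,283],[321.5,293]],.0595))
```

```text
neck pred [[432.0128943  257.26073809]] blade end [[455.8735385  268.70394769]]
yellow x 394 434
394 237 242; 398 235 245; 402 236 247; 406 238 246; 422 251 256; 426 249 257; 430 252 258; 434 255 255; 
[432.  257.3] [426.7 254.7] [421.4 252.2] [416.3 249.7] [411.2 247.3] [406.2 244.9] [401.3 242.5] [396.4 240.2] [391.6 237.9] 
tail scene [[ 0.47906516 -0.00091396  0.052     ]] top [[0.48156934 0.0017519  0.054     ]
 [0.47803846 0.00269281 0.054     ]]
318 319 321; 319 317 325; 320 316 325; 321 316 322; 322 316 319; gauge px
274 [143 171 170 169 137 112 112 112  91 104 131 147 164 160 143 126  97 102
 112 113 113 154 170 166 165 111]
276 [135 163 165 164 134 110 110 110  91 107 132 148 165 159 142 124  94 103
 114 112 105 152 171 172 172 113]
278 [ 43  47  46  46  46  46  45  48  66 107 132 150 167 157 141 122  82  50
  49  49  47  43  41  41  36  55]
280 [ 75  68  64  65  66  66  65  65  91 116 134 153 167 159 141 120  83  61
  63  65  67  67  66  66  66  64]
282 [ 75  76  69  66  67  66  66  46  77 113 135 154 167 158 140 119  79  58
  60  66  68  69  69  68  68  67]
284 [ 74  75  
[... 579 characters left out ...]
85  86 105 117 118 110  96 110 133 157
 164 164 164 163 163 162 163 163]
296 [169 169 170 170 169 169 169 166 164 119 108 148 141 118 113 133 141 157
 164 164 163 163 163 162 163 162]
298 [170 170 170 170 170 171 170 166 122  81 108 145 139 114 130 140 140 156
 163 163 163 161 161 161 161 162]
300 [170 170 170 170 170 170 170 165 121  84 109 134 131 113 130 140 143 158
 164 163 163 162 163 163 163 163]
302 [170 170 170 171 170 169 169 169 131 100 105 102  96 110 132 156 164 163
 163 163 162 163 163 163 163 163]
304 [170 170 171 170 170 168 164 161 161 161 162 149 139 140 139 156 163 164
 163 163 163 163 163 162 162 163]
[[0.51140292 0.00223262 0.0595    ]
 [0.493671   0.0024926  0.0595    ]]
```

{"op": "play_rows", "data": {"increments": [[[0, 0, 0, 0, 0, 0], [0, 0, 10, 0, 0, 0], [0, 0, 25, 0, 0, 0], [0, 0, 40, 0, 0, 0], [0, 0, 52, 0, 0, 0], [0, 0, 58, 0, 0, 0], [0, 0, 58, 0, 0, 0], [0, 0, 58, 0, 0, 0]]]}}

```text
time_s: 6.65
position: [0.4001, 0.0072, 0.0485]
eef_rot: [3.141, -0.073, -0.001]
force: [-1.2, -0.4, 0.4]
gripper_width: 0.0193
finger_force: 59.0
```

Run:
```python
from h import *
st()
ims=[]
for n,(r,c) in (("scene",(225,345)),("top",(255,275))):
    p,d=capture(n);cv2.imwrite(f"pics/{n}3.png",p);np.save(n+"3.npy",d)
    ims.append(cv2.resize(p[r:r+90,c:c+95],(390,370),interpolation=cv2.INTER_CUBIC))
cv2.imwrite("pics/c3.png",np.hstack(ims))
t=cv2.imread("pics/top3.png");ht=cv2.cvtColor(t,cv2.COLOR_BGR2HSV)
mt=cv2.inRange(ht,(18,110,30),(35,255,255));mt[:300]=0;mt[345:]=0;mt[:,:290]=0;mt[:,350:]=0
ys,xs=np.where(mt>0)
for r in np.unique(ys): print(r,xs[ys==r].min(),xs[ys==r].max(),end="; ")
p=cv2.imread("pics/scene3.png");h=cv2.cvtColor(p,cv2.COLOR_BGR2HSV)
m=cv2.inRange(h,(15,110,40),(35,255,255));m[:235]=0;m[310:]=0;m[:,:370]=0;m[:,445:]=0
ys,xs=np.where(m>0);print("\nscene")
for x in range(xs.min(),xs.max()+1,3):
    yy=ys[xs==x]
    if len(yy): print(x,yy.min(),yy.max(),end="; ")
```

```text
t 6.65 p [0.4001 0.0072 0.0485] yaw -2.68 z [-0. -0. -1.] F [-1.16 -0.38  0.41] w 0.0193 ff 58.970034532248974
319 317 322; 320 316 320; 321 315 317; 322 315 315; 
scene
390 268 273; 393 266 275; 396 267 277; 399 269 278; 402 271 274; 417 281 287; 420 280 288; 423 281 289; 426 284 290; 429 286 286;
```

View pics/c3.png

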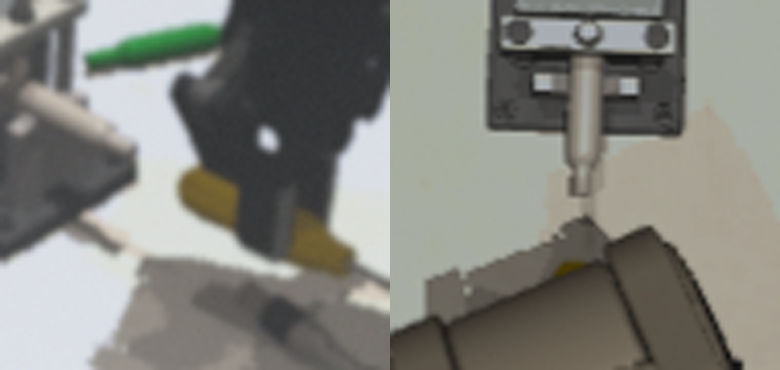

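The left crop shows the driver just lower in the image than the gauge's line. The right crop shows the butt at about (319,319), ahead of the gripper, and the gauge tail at about (321,302).

Run:
```python
from h import *
ps=np.radians(-2.7);ax=np.array([np.cos(ps),np.sin(ps),0]);lat=np.array([-ax[1],ax[0],0])
o=np.array([.4001,.0072,.0485])
for s in (.04,.045,.05): print("drv ctr/left edge top",s,proj("top",o+ax*s+[0,0,.0035])[0].round(1),proj("top",o+ax*s+[0,0,.0035]+lat*.012)[0].round(1))
p=cv2.imread("pics/scene3.png");g=cv2.cvtColor(p,cv2.COLOR_BGR2GRAY).astype(int)
for x in range(352,382,3): print(x,235,g[235:272,x])
G=np.array([.5,.0024,.052])
print("gauge centre",[proj("scene",G+ax*s)[0].round(1).tolist() for s in (-.023,-.01,0,.01,.02)],"top",[proj("scene",G+ax*s+[0,0,.0075])[0].round(1).tolist() for s in (-.01,0,.01)])
print("drv centre",[proj("scene",o+ax*s+[0,0,.0035])[0].round(1).tolist() for s in (-.025,-.015,.035,.045,.05)])
print("d/dy,d/dz px per mm",proj("scene",G+[0,.001,0])-proj("scene",G),proj("scene",G+[0,0,.001])-proj("scene",G))
```

```text
drv ctr/left edge top 0.04 [320.3 323.6] [313.6 323.4]
drv ctr/left edge top 0.045 [320.4 320.7] [313.7 320.5]
drv ctr/left edge top 0.05 [320.5 317.9] [313.8 317.7]
352 235 [ 83  79  75  75  77  79  78  77  78  93 129 148 152 148 137 121 106 106
 125 138 134 115  91  80  79  80  83  85  86  87  88  88  89  86  88  87
  87]
355 235 [ 74  73  75  76  76  77  75  77  79  90 120 161 183 183 173 158 138 117
  99  87  83  82  82  81  79  83  85  86  85  83  85  84  83  85  85  82
  81]
358 235 [145 143 135 128 125 126 127 125 123 120 120 130 156 180 188 181 168 150
 131 109  93  83  81  82  81  82  82  82  81  83  82  82  82  81  77  72
  65]
361 235 [ 86  87  88  90  91  92  92  91  92  96  99 107 133 160 179 188 188 177
 160 142 122 103  87  81  81  83  82  83  83  84  83  84  84  82  79  71
  64]
364 235 [212 212 204 195 194 201 207 204 207 216 218 209 192 168 142 151 176 188
 183 171 153 134 115  96  85  83  83  84  87  86  86  86  86  87  85  81
  75]
367 235 [221 215 180 131  97  82  81 104 150 197 218 221 220 216 213 210 207 201
 194 190 180 165 145 125 101  87  83  84  85  87  87 
[... 278 characters left out ...]
2 190 191 187 172 142 110  87  75  74  82  89  83  72  67  71
 109]
376 235 [126 107  94  84  71  72 108 175 214 221 221 221 221 222 222 222 222 222
 221 221 221 222 218 203 188 164 129 102  90  86  81  75  66  68  97 152
 196]
379 235 [111 103  90  79  70  77 116 179 215 221 221 221 221 222 221 222 221 222
 221 221 222 222 221 221 218 214 209 210 211 209 208 206 205 207 210 216
 219]
gauge centre [[376.9, 262.2], [371.2, 259.2], [366.8, 256.9], [362.6, 254.7], [358.4, 252.5]] top [[371.4, 255.6], [367.0, 253.4], [362.7, 251.1]]
drv centre [[425.5, 287.7], [420.4, 285.0], [396.0, 272.3], [391.4, 269.8], [389.0, 268.6]]
d/dy,d/dz px per mm [[-0.358764   0.2314789]] [[ 0.02461309 -0.47665559]]
```

{"op": "play_rows", "data": {"increments": [[[3, 1.5, -0.5, 0, 0, 0], [7, 1.5, -0.5, 0, 0, 0], [11, 1.5, -0.5, 0, 0, 0], [15, 1.5, -0.5, 0, 0, 0], [18, 1.5, -0.5, 0, 0, 0], [20, 1.5, -0.5, 0, 0, 0], [20, 1.5, -0.5, 0, 0, 0], [20, 1.5, -0.5, 0, 0, 0]]]}}

```text
time_s: 7.55
position: [0.4196, 0.0045, 0.0488]
eef_rot: [3.14, -0.074, -0.002]
force: [0.0, 0.1, -0.1]
gripper_width: 0.0192
finger_force: 59.0
```

{"op": "play_rows", "data": {"increments": [[[1, 0, 0, 0, 0, 0], [2, 0, 0, 0, 0, 0], [3, 0, 0, 0, 0, 0], [4, 0, 0, 0, 0, 0], [5, 0, 0, 0, 0, 0], [6, 0, 0, 0, 0, 0], [6, 0, 0, 0, 0, 0], [6, 0, 0, 0, 0, 0]]]}}

```text
time_s: 8.35
position: [0.4257, 0.0043, 0.0489]
eef_rot: [3.14, -0.074, -0.001]
force: [-0.0, -0.9, -0.3]
gripper_width: 0.0191
finger_force: 59.0
```

{"op": "play_rows", "data": {"increments": [[[0.5, 0, 0, 0, 0, 0], [1, 0, 0, 0, 0, 0], [1.5, 0, 0, 0, 0, 0], [2, 0, 0, 0, 0, 0], [2.5, 0, 0, 0, 0, 0], [3, 0, 0, 0, 0, 0], [3, 0, 0, 0, 0, 0], [3, 0, 0, 0, 0, 0]]]}}

```text
time_s: 9.15
position: [0.4287, 0.0041, 0.0489]
eef_rot: [3.14, -0.074, -0.001]
force: [0.0, -0.4, -0.7]
gripper_width: 0.0194
finger_force: 59.0
```

{"op": "play_rows", "data": {"increments": [[[0.5, 0, 0, 0, 0, 0], [1, 0, 0, 0, 0, 0], [1.5, 0, 0, 0, 0, 0], [2, 0, 0, 0, 0, 0], [2.5, 0, 0, 0, 0, 0], [3, 0, 0, 0, 0, 0], [3, 0, 0, 0, 0, 0], [3, 0, 0, 0, 0, 0]]]}}

```text
time_s: 9.95
position: [0.4316, 0.0039, 0.0488]
eef_rot: [3.14, -0.074, -0.002]
force: [-2.6, 0.2, -0.7]
gripper_width: 0.0188
finger_force: 59.0
```

{"op": "play_rows", "data": {"increments": [[[0.5, 0, 0, 0, 0, 0], [1, 0, 0, 0, 0, 0], [1.5, 0, 0, 0, 0, 0], [2, 0, 0, 0, 0, 0], [2.5, 0, 0, 0, 0, 0], [3, 0, 0, 0, 0, 0], [3, 0, 0, 0, 0, 0], [3, 0, 0, 0, 0, 0]]]}}

```text
time_s: 10.75
position: [0.4349, 0.0038, 0.049]
eef_rot: [3.14, -0.074, -0.001]
force: [-1.5, 0.4, -0.1]
gripper_width: 0.0194
finger_force: 59.0
```

Run:
```python
from h import *
st()
ims=[]
for n,(r,c) in (("scene",(225,345)),("top",(255,275))):
    p,d=capture(n);ims.append(cv2.resize(p[r:r+90,c:c+95],(390,370),interpolation=cv2.INTER_CUBIC))
cv2.imwrite("pics/c4.png",np.hstack(ims))
```

```text
t 10.75 p [0.4349 0.0038 0.049 ] yaw -2.7 z [-0. -0. -1.] F [-1.49  0.42 -0.11] w 0.0194 ff 58.95642374642193
```

View pics/c4.png

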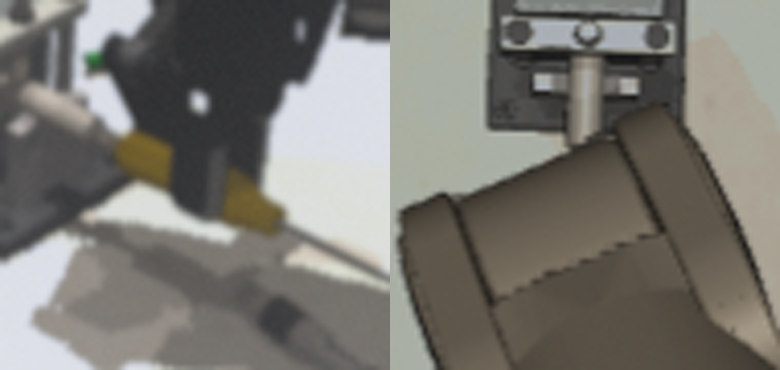

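The driver butt meets the gauge tail squarely, at left-crop (115,150), and the gauge is sliding. I'll go on in small nudges.

{"op": "play_rows", "data": {"increments": [[[0.5, 0, 0, 0, 0, 0], [1, 0, 0, 0, 0, 0], [1.5, 0, 0, 0, 0, 0], [2, 0, 0, 0, 0, 0], [2, 0, 0, 0, 0, 0], [2, 0, 0, 0, 0, 0], [2, 0, 0, 0, 0, 0], [2, 0, 0, 0, 0, 0]]]}}

```text
time_s: 11.65
position: [0.4369, 0.0037, 0.049]
eef_rot: [3.14, -0.074, -0.001]
force: [-2.2, -0.7, -1.0]
gripper_width: 0.0196
finger_force: 59.0
```

Run:
```python
from h import *
# averaged reading: camera call advances 0.05 s, gives new readings
F=[];P=[]
for i in range(6):
    capture("scene");o=get_obs();F.append(o["force"]);P.append(o["position"])
print(np.round(F,2),np.mean(F,0).round(2));print(np.round(P,5).tolist())
```

```text
[[-1.99  0.42 -1.12]
 [-1.95  0.3  -0.72]
 [-1.2   0.15  0.42]
 [-1.77  1.02 -1.47]
 [-1.59  0.38 -0.26]
 [-2.01 -0.19 -0.88]] [-1.75  0.34 -0.67]
[[0.43691, 0.00369, 0.04897], [0.43692, 0.00371, 0.04898], [0.43691, 0.00373, 0.04897], [0.43689, 0.00372, 0.04895], [0.43689, 0.00371, 0.04897], [0.43685, 0.00374, 0.04895]]
```

{"op": "play_rows", "data": {"increments": [[[-0.1, 0, 0, 0, 0, 0], [-0.1, 0, 0, 0, 0, 0], [-0.1, 0, 0, 0, 0, 0], [-0.1, 0, 0, 0, 0, 0], [-0.1, 0, 0, 0, 0, 0], [-0.1, 0, 0, 0, 0, 0], [-0.1, 0, 0, 0, 0, 0], [-0.1, 0, 0, 0, 0, 0]]]}}

```text
time_s: 12.75
position: [0.4368, 0.0037, 0.049]
eef_rot: [3.14, -0.074, -0.001]
force: [-0.6, 0.5, -0.9]
gripper_width: 0.0196
finger_force: 58.9
```

```bash
cat >> h.py <<'E'
def avg(n=5):
    F=[];P=[]
    for i in range(n):
        capture("scene");o=get_obs();F.append(o["force"]);P.append(o["position"])
    print("t",round(float(o["time_s"]),2),"F",np.mean(F,0).round(2),"p",(np.mean(P,0)*1000).round(2))
E
python3 -c "
from h import *
avg(6)"
```

```text
t 13.05 F [-0.83 -0.29 -0.63] p [436.84   3.74  48.98]
```

{"op": "play_rows", "data": {"increments": [[[0.4, 0, 0, 0, 0, 0], [0.8, 0, 0, 0, 0, 0], [1.2, 0, 0, 0, 0, 0], [1.3, 0, 0, 0, 0, 0], [1.3, 0, 0, 0, 0, 0], [1.3, 0, 0, 0, 0, 0], [1.3, 0, 0, 0, 0, 0], [1.3, 0, 0, 0, 0, 0]]]}}

```text
time_s: 13.85
position: [0.4378, 0.0037, 0.0489]
eef_rot: [3.14, -0.074, -0.001]
force: [-3.2, 1.1, 0.0]
gripper_width: 0.0193
finger_force: 59.0
```

```bash
python3 -c "
from h import *
avg(3)"
```

```text
t 14.0 F [-3.02  0.11 -0.65] p [437.84   3.63  48.86]
```

{"op": "play_rows", "data": {"increments": [[[0.2, 0, 0, 0, 0, 0], [0.4, 0, 0, 0, 0, 0], [0.6, 0, 0, 0, 0, 0], [0.6, 0, 0, 0, 0, 0], [0.6, 0, 0, 0, 0, 0], [0.6, 0, 0, 0, 0, 0], [0.6, 0, 0, 0, 0, 0], [0.6, 0, 0, 0, 0, 0]]]}}

```text
time_s: 14.8
position: [0.4386, 0.0036, 0.0489]
eef_rot: [3.14, -0.074, -0.001]
force: [-2.6, 0.5, -0.4]
gripper_width: 0.0194
finger_force: 59.0
```

```bash
python3 -c "
from h import *
avg(4)"
```

```text
t 15.0 F [-2.16 -0.26 -0.74] p [438.64   3.61  48.93]
```

{"op": "play_rows", "data": {"increments": [[[0.3, 0, 0, 0, 0, 0], [0.6, 0, 0, 0, 0, 0], [0.9, 0, 0, 0, 0, 0], [1, 0, 0, 0, 0, 0], [1, 0, 0, 0, 0, 0], [1, 0, 0, 0, 0, 0], [1, 0, 0, 0, 0, 0], [1, 0, 0, 0, 0, 0]]]}}

```text
time_s: 15.8
position: [0.4395, 0.0036, 0.0489]
eef_rot: [3.14, -0.074, -0.001]
force: [-4.0, 0.2, -0.1]
gripper_width: 0.0195
finger_force: 59.0
```

```bash
python3 -c "
from h import *
avg(3)"
```

```text
t 15.95 F [-3.03 -0.17 -0.54] p [439.47   3.57  48.89]
```

{"op": "play_rows", "data": {"increments": [[[0.3, 0, 0, 0, 0, 0], [0.6, 0, 0, 0, 0, 0], [0.9, 0, 0, 0, 0, 0], [1.1, 0, 0, 0, 0, 0], [1.1, 0, 0, 0, 0, 0], [1.1, 0, 0, 0, 0, 0], [1.1, 0, 0, 0, 0, 0], [1.1, 0, 0, 0, 0, 0]]]}}

```text
time_s: 16.75
position: [0.4406, 0.0035, 0.0489]
eef_rot: [3.14, -0.074, -0.001]
force: [-3.7, 0.6, -0.5]
gripper_width: 0.0195
finger_force: 59.0
```

```bash
python3 -c "
from h import *
avg(3)"
```

```text
t 16.9 F [-3.73  0.26  0.05] p [440.6    3.51  48.89]
```

{"op": "play_rows", "data": {"increments": [[[0.3, 0, 0, 0, 0, 0], [0.6, 0, 0, 0, 0, 0], [0.9, 0, 0, 0, 0, 0], [1, 0, 0, 0, 0, 0], [1, 0, 0, 0, 0, 0], [1, 0, 0, 0, 0, 0], [1, 0, 0, 0, 0, 0], [1, 0, 0, 0, 0, 0]]]}}

```text
time_s: 17.7
position: [0.4415, 0.0035, 0.0489]
eef_rot: [3.14, -0.074, -0.001]
force: [-4.8, -0.1, -0.1]
gripper_width: 0.0192
finger_force: 59.0
```

```bash
python3 -c "
from h import *
avg(3)"
```

```text
t 17.85 F [-4.31  0.05  0.44] p [441.52   3.47  48.87]
```

{"op": "play_rows", "data": {"increments": [[[0.3, 0, 0, 0, 0, 0], [0.6, 0, 0, 0, 0, 0], [0.9, 0, 0, 0, 0, 0], [1, 0, 0, 0, 0, 0], [1, 0, 0, 0, 0, 0], [1, 0, 0, 0, 0, 0], [1, 0, 0, 0, 0, 0], [1, 0, 0, 0, 0, 0]]]}}

```text
time_s: 18.65
position: [0.4416, 0.0034, 0.0487]
eef_rot: [3.14, -0.074, -0.004]
force: [-5.5, -0.2, 1.1]
gripper_width: 0.0195
finger_force: 59.1
```

```bash
python3 -c "
from h import *
avg(3)"
```

```text
t 18.8 F [-5.77  0.64  0.67] p [441.61   3.41  48.65]
```

Run:
```python
from h import *
o=get_obs();print({k:np.round(v,3) for k,v in o.items()})
ims=[]
for n,(r,c) in (("scene",(140,330)),("top",(255,255))):
    p,d=capture(n);cv2.imwrite(f"pics/{n}5.png",p);ims.append(cv2.resize(p[r:r+140,c:c+140],(399,560),interpolation=cv2.INTER_CUBIC) if 0 else cv2.resize(p[r:r+140,c:c+140],(399,399),interpolation=cv2.INTER_CUBIC))
cv2.imwrite("pics/c5.png",np.hstack(ims))
```

```text
{'time_s': np.float64(18.8), 'qpos': array([ 0.459,  0.33 , -0.646,  2.177,  0.3  ,  0.723, -2.007]), 'joint_velocities': array([ 0.   , -0.001,  0.   ,  0.001,  0.001,  0.   , -0.002]), 'effort': array([ 2.6500e-01, -3.2607e+01, -3.5670e+00, -2.1053e+01,  5.7800e-01,
       -1.7190e+00, -2.4000e-02]), 'position': array([0.442, 0.003, 0.049]), 'eef_rot': array([ 3.14 , -0.074, -0.004]), 'force': array([-5.485,  1.246,  0.995]), 'moment': array([0.101, 1.239, 0.039]), 'finger_force': np.float64(59.118), 'gripper_width': np.float64(0.02)}
```

View pics/c5.png

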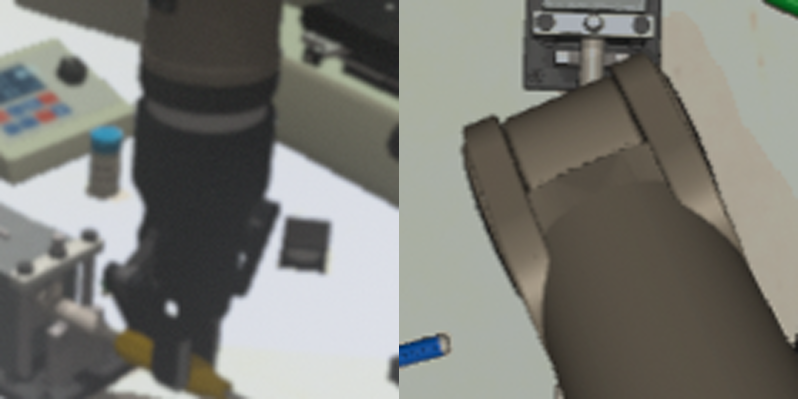

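The crop shows the driver butt still square on the gauge, with nothing else touching. Motion has stalled while the force rises, so the stop is probably reached. I'll build up the force in small steps.

{"op": "play_rows", "data": {"increments": [[[0.2, 0, 0, 0, 0, 0], [0.4, 0, 0, 0, 0, 0], [0.5, 0, 0, 0, 0, 0], [0.5, 0, 0, 0, 0, 0], [0.5, 0, 0, 0, 0, 0], [0.5, 0, 0, 0, 0, 0], [0.5, 0, 0, 0, 0, 0], [0.5, 0, 0, 0, 0, 0]]]}}

```text
time_s: 19.7
position: [0.4417, 0.0034, 0.0485]
eef_rot: [3.14, -0.074, -0.006]
force: [-5.9, 0.7, 1.1]
gripper_width: 0.0191
finger_force: 59.2
```

```bash
python3 -c "
from h import *
avg(4)"
```

```text
t 19.9 F [-7.03  0.9   0.94] p [441.65   3.4   48.54]
```

{"op": "play_rows", "data": {"increments": [[[0.2, 0, 0, 0, 0, 0], [0.4, 0, 0, 0, 0, 0], [0.6, 0, 0, 0, 0, 0], [0.8, 0, 0, 0, 0, 0], [1, 0, 0, 0, 0, 0], [1, 0, 0, 0, 0, 0], [1, 0, 0, 0, 0, 0], [1, 0, 0, 0, 0, 0]]]}}

```text
time_s: 20.7
position: [0.4417, 0.0034, 0.0483]
eef_rot: [3.14, -0.074, -0.009]
force: [-7.4, 0.6, 1.7]
gripper_width: 0.0193
finger_force: 59.3
```

```bash
python3 -c "
from h import *
avg(5)"
```

```text
t 20.95 F [-8.19  0.43  1.86] p [441.74   3.35  48.32]
```

{"op": "play_rows", "data": {"increments": [[[0.3, 0, 0, 0, 0, 0], [0.6, 0, 0, 0, 0, 0], [0.9, 0, 0, 0, 0, 0], [1.2, 0, 0, 0, 0, 0], [1.2, 0, 0, 0, 0, 0], [1.2, 0, 0, 0, 0, 0], [1.2, 0, 0, 0, 0, 0], [1.2, 0, 0, 0, 0, 0]]]}}

```text
time_s: 21.75
position: [0.4418, 0.0033, 0.0481]
eef_rot: [3.139, -0.074, -0.012]
force: [-9.7, 1.6, 2.6]
gripper_width: 0.0192
finger_force: 59.4
```

```bash
python3 -c "
from h import *
avg(6)"
```

```text
t 22.05 F [-9.94  1.16  2.61] p [441.82   3.3   48.05]
```

{"op": "play_rows", "data": {"increments": [[[0.2, 0, 0, 0, 0, 0], [0.4, 0, 0, 0, 0, 0], [0.6, 0, 0, 0, 0, 0], [0.6, 0, 0, 0, 0, 0], [0.6, 0, 0, 0, 0, 0], [0.6, 0, 0, 0, 0, 0], [0.6, 0, 0, 0, 0, 0], [0.6, 0, 0, 0, 0, 0]]]}}

```text
time_s: 22.85
position: [0.4419, 0.0033, 0.0479]
eef_rot: [3.139, -0.074, -0.014]
force: [-11.0, 1.4, 3.3]
gripper_width: 0.0195
finger_force: 59.4
```

```bash
python3 -c "
from h import *
avg(6)"
```

```text
t 23.15 F [-10.83   0.93   2.79] p [441.84   3.26  47.91]
```

{"op": "play_rows", "data": {"increments": [[[-1, 0, 0, 0, 0, 0], [-2, 0, 0, 0, 0, 0], [-3.5, 0, 0, 0, 0, 0], [-6, 0, 0, 0, 0, 0], [-12, 0, 0, 0, 0, 0], [-22, 0, 0, 0, 0, 0], [-32, 0, 0, 0, 0, 0], [-40, 0, 0, 0, 0, 0]]]}}

```text
time_s: 23.95
position: [0.4051, 0.0051, 0.049]
eef_rot: [3.14, -0.074, -0.001]
force: [-0.1, 0.1, -0.1]
gripper_width: 0.0192
finger_force: 59.0
```

{"op": "play_rows", "data": {"increments": [[[0, 0, -10, 0, 0, 0], [0, 0, -25, 0, 0, 0], [0, 0, -45, 0, 0, 0], [0, 0, -58, 0, 0, 0], [0, -15, -58, 0, 0, 0], [0, -40, -58, 0, 0, 0], [0, -70, -58, 0, 0, 0], [0, -90, -58, 0, 0, 0]]]}}

```text
time_s: 24.75
position: [0.4111, 0.0972, 0.108]
eef_rot: [-3.14, 0.072, -0.003]
force: [-0.3, -0.5, -1.2]
gripper_width: 0.0195
finger_force: 59.0
```

```bash
python3 -c "
from h import *
p,d=capture('scene');cv2.imwrite('pics/c6.png',cv2.resize(p[190:330,290:470],(720,560),interpolation=cv2.INTER_CUBIC))
avg(2);st();print(inc([.5022,.2107,.107],-12.4))"
```

```text
t 24.9 F [-0.7  -0.79 -0.63] p [410.96  97.36 107.9 ]
t 24.9 p [0.4108 0.0963 0.1077] yaw -2.53 z [ 0.001  0.    -1.   ] F [-1.02 -0.91 -0.55] w 0.0193 ff 58.96916363853961
(array([  86.3, -118.3,    0.8]), array([-0.   , -0.001,  0.172]))
```

View pics/c6.png

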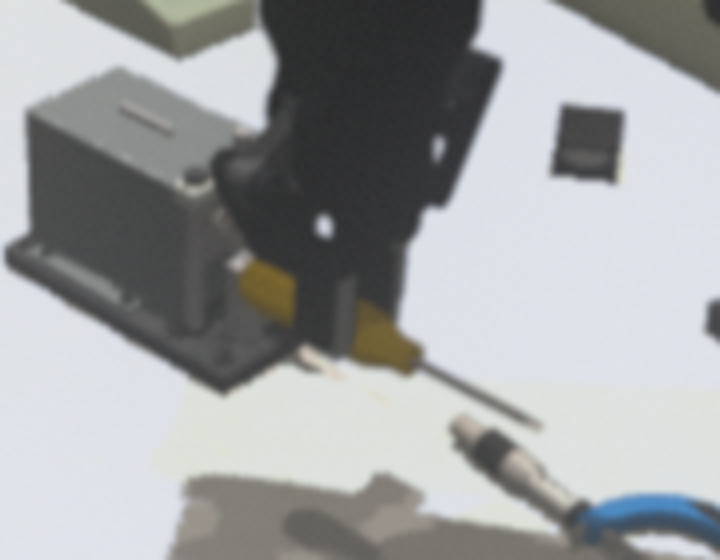

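The driver hides the gauge in this view, and it is still held level. Next I'll carry it back to its old place.

{"op": "play_rows", "data": {"increments": [[[15, -20, 0, 0, 0, 0.03], [32, -45, 0, 0, 0, 0.06], [52, -72, 0, 0, 0, 0.1], [72, -100, 0, 0, 0, 0.14], [86, -118, 0, 0, 0, 0.17], [86, -118, 20, 0, 0, 0.17], [86, -118, 50, 0, 0, 0.17], [86, -118, 75, 0, 0, 0.17]]]}}

```text
time_s: 25.7
position: [0.5022, 0.207, 0.0308]
eef_rot: [3.121, -0.343, -0.001]
force: [0.7, 0.3, -0.6]
gripper_width: 0.0195
finger_force: 59.0
```

{"op": "play_rows", "data": {"increments": [[[0, 0, 5, 0, 0, 0], [0, 0, 10, 0, 0, 0], [0, 0, 15, 0, 0, 0], [0, 0, 20, 0, 0, 0], [0, 0, 20, 0, 0, 0], [0, 0, 20, 0, 0, 0], [0, 0, 20, 0, 0, 0], [0, 0, 20, 0, 0, 0]]]}}

```text
time_s: 26.5
position: [0.5019, 0.209, 0.0121]
eef_rot: [3.123, -0.34, -0.0]
force: [0.3, -0.2, -0.3]
gripper_width: 0.0191
finger_force: 59.0
```

```bash
python3 -c "
from h import *
avg(2);st();print(inc([.5022,.2107,.0068],-12.4))"
```

```text
t 26.6 F [ 0.02  0.44 -0.12] p [501.77 208.95  11.99]
t 26.6 p [0.5017 0.2089 0.0119] yaw -12.43 z [-0. -0. -1.] F [-0.29 -0.1  -0.06] w 0.0194 ff 58.977792263031006
(array([ 0.1, -1.8,  5.1]), array([ 0.   ,  0.   , -0.001]))
```

{"op": "play_rows", "data": {"increments": [[[0, 0, 1, 0, 0, 0], [0, 0, 2, 0, 0, 0], [0, 0, 3, 0, 0, 0], [0, 0, 4, 0, 0, 0], [0, 0, 5, 0, 0, 0], [0, 0, 5, 0, 0, 0], [0, 0, 5, 0, 0, 0], [0, 0, 5, 0, 0, 0]]]}}

```text
time_s: 27.4
position: [0.5016, 0.2089, 0.0067]
eef_rot: [3.123, -0.34, -0.001]
force: [-0.7, -0.0, -0.0]
gripper_width: 0.0194
finger_force: 59.0
```

{"op": "play_rows", "data": {"increments": [[[0, 0, 0, 0, 0, 0], [0, 0, 0, 0, 0, 0], [0, 0, 0, 0, 0, 0], [0, 0, 0, 0, 0, 0], [0, 0, 0, 0, 0, 0], [0, 0, 0, 0, 0, 0], [0, 0, 0, 0, 0, 0], [0, 0, 0, 0, 0, 0]]], "jaw": 70}}

```text
time_s: 28.2
position: [0.5016, 0.2088, 0.0067]
eef_rot: [3.123, -0.34, -0.001]
force: [0.4, 0.4, 1.3]
gripper_width: 0.0697
finger_force: 0.0
```

{"op": "play_rows", "data": {"increments": [[[0, 0, -10, 0, 0, 0], [0, 0, -30, 0, 0, 0], [0, 0, -60, 0, 0, 0], [0, 0, -100, 0, 0, 0], [0, 0, -140, 0, 0, 0], [0, 0, -150, 0, 0, 0], [-50, 0, -150, 0, 0, 0], [-75, 0, -150, 0, 0, 0]]]}}

```text
time_s: 29.0
position: [0.4256, 0.2258, 0.1571]
eef_rot: [3.122, -0.338, -0.003]
force: [-0.5, -0.3, 0.0]
gripper_width: 0.0698
finger_force: 0.0
```

{"op": "play_rows", "data": {"increments": [[[0, 0, 0, 0, 0, 0], [0, 0, 0, 0, 0, 0], [0, 0, 0, 0, 0, 0], [0, 0, 0, 0, 0, 0], [0, 0, 0, 0, 0, 0], [0, 0, 0, 0, 0, 0], [0, 0, 0, 0, 0, 0], [0, 0, 0, 0, 0, 0]]]}}

```text
time_s: 29.8
position: [0.4285, 0.2251, 0.1568]
eef_rot: [3.123, -0.34, -0.001]
force: [-1.0, -0.0, 0.7]
gripper_width: 0.0702
finger_force: 0.0
```

Run:
```python
from h import *
st()
p,d=capture("scene");q,d2=capture("top")
cv2.imwrite("pics/fin.png",np.hstack([cv2.resize(p[190:370,240:420],(398,398)),cv2.resize(q[190:350,180:360],(398,398))]))
```

```text
t 29.8 p [0.4285 0.2251 0.1568] yaw -12.45 z [-0.001 -0.    -1.   ] F [-1.04 -0.01  0.72] w 0.0702 ff 0.0
```

View pics/fin.png

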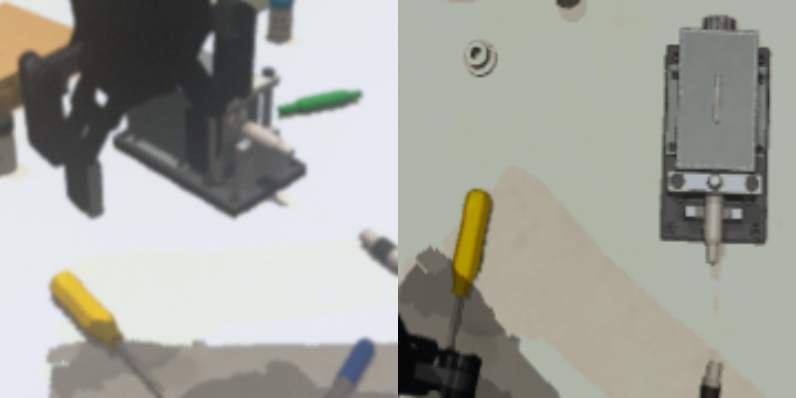

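The final view shows the driver lying flat and released, gauge straight in the V rests and further in, other things unmoved.

```bash
python3 -c "
from h import *
print(order.hand_in())"
```

```text
the job is handed in; nothing more can be done
None
```

The gauge went in about 12 mm until it stopped against the end stop, with the push held at about 11 N. The screwdriver is back on the bench and released, and the job is handed in; no verdict was returned.

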